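Lock a mould on the wax injector's nozzle

TASK

Lay the single brown rubber mould flat in the injector's cradle with the end that has the round brass gate towards the brass nozzle, and let go of it. Then pull the spring plunger up by its black knob, slide the blue backstop past the rear hole and let the plunger drop fully home in the front hole, so that the mould stays pressed on the sprung nozzle. You must feel for that hole: never ram the pin or the nozzle, and leave the wax tree, the bottles and the spare moulds where they stand.

Things in the scene. Friction and masses are not known exactly. Their poses are not given: they have to be found in the camera images.
- press_bench: Mould bench of a small wax injector, fixed to the table: grey base 450 mm long along its own y, 80 to 130 mm wide, white wax pot (140 mm high) at its +y end. Origin on the table, on the bench's centre line x = 0, which carries pot, nozzle, cradle, backstop and tube. z up; y is the way the backstop slides to push a mould on the nozzle.
- cradle (a point): Centre of the cradle bed's upper face (32 mm above the table), axes as press_bench. Steel guides along y stand 55 mm apart; their flared tops are 8 mm above the bed. Lay the mould between them; centred on this point it has about 20 mm to spare at each end while the backstop is parked.
- nozzle_tip (a point): Middle of the flat tip of the brass nozzle, 11 mm above the bed, 60 mm from point cradle in +y; axes as press_bench. Tip 9 mm across.
- nozzle (a joint): How far the sprung nozzle is pushed in (m), 0 out to 0.0225 at its hard stop; 1.5 N to start it, 0.2 N more per mm.
- backstop (a joint): Travel of the blue backstop along bench +y (m), -0.010 to 0.078; 5 N of friction. The pin travels with it over the steel index tube: parking slot (pin free from -0.010 to 0.020, starts here), rear hole at 0.034 for long moulds, front hole at 0.066 for this one. The tube is set by hand: all these lie up to 9 mm off, together, either way. Pin play in a hole 1.5 mm each way.
- jaw_face (a point): Middle of the backstop's steel jaw face that pushes the mould (44 mm wide), 11 mm above the bed; axes as press_bench. It pushes the mould along; with the mould loaded the nozzle begins to give way at a backstop travel of about 0.054.
- thumb_plate (a point): Point on the back (-y face) of the backstop's blue upright thumb plate, 10 mm below its upper edge; plate 40 mm wide, 8 mm thick, 46 to 89 mm above the table, free behind and above. Push it in +y to slide the backstop. Axes as press_bench.
- plunger (a joint): Lift of the spring plunger (m): 0 pin home in slot or hole, 0.007 pin resting on the tube's upper face, 0.013 upper stop. Its spring (5 N at 0 to 8 N at the stop) pulls it down by itself, so it rides on the tube and drops in when the pin comes over a hole.
- knob (a point): Middle of the plunger's black knob, a knurled upright cylinder 24 mm in diameter and 24 mm high with a red dot on top; 76 mm above the table at lift 0, moves with the plunger. 37 mm ahead (+y) of the thumb plate's back, with a 17 mm gap between knob and plate. Axes as press_bench.
- mould: The single brown rubber mould block to load, lying alone on the table right of the bench: 50 mm (its x) by 75 mm (its y) by 22 mm high, 0.08 to 0.15 kg. Origin in the middle of its underside; z up.
- mould_gate (a point): Middle of the mould's gate end (its -y end, with the round brass gate bush), 36.7 mm from the mould's origin and 11 mm above its underside; axes as mould.
- wax_tree: Loose green wax tree on its black rubber base, 127 mm across and 232 mm high, behind the pot; origin under its centre. Leave alone.
- glass_bottle: Loose glass dispensing bottle, 66 mm across, 108 mm high, behind the bench; origin under its centre. Leave alone.
- flux: Loose small white bottle, 46 mm across, 71 mm high, behind the bench; origin under its centre. Leave alone.
- spare_mould: Lower of two stacked spare moulds like the first, behind the bench; origin under its centre. Leave alone.
- spare_mould_top: Upper of the two stacked spare moulds, origin under its centre. Leave alone.

How it is judged:
On the way, in this order (a step that is already met when the one before it is completed fails the run):
1. the mould lies flat in the cradle, gate end towards the nozzle, let go of, with the backstop still in its parking slot (z of mould_gate in the frame of press_bench between 0.04 and 0.0465 m and x of mould_gate in the frame of press_bench between -0.006 and 0.006 m and x of mould in the frame of press_bench between -0.006 and 0.006 m and y of mould_gate in the frame of cradle above 0.012 m and angle between mould's own z axis and vertical below 0.08 rad and value of joint backstop below 0.031 m and contact force between the fingers and mould below 0.1 N and linear speed of mould below 0.02 m/s), for 0.2 s.
2. the plunger is drawn and the backstop slid forward, out of the parking slot (value of joint plunger above 0.005 m and value of joint backstop above 0.032 m), for 0.05 s.
At the end, for the whole second after the job is handed in: The plunger is home in the front hole (lift under 2 mm, backstop beyond 52 mm); the mould lies flat and within 6 mm of the centre line of the cradle, gate end first, at rest, and presses the nozzle in by more than 0.5 mm (z of mould_gate in the frame of press_bench between 0.04 and 0.0465 m and x of mould_gate in the frame of press_bench between -0.006 and 0.006 m and x of mould in the frame of press_bench between -0.006 and 0.006 m and y of mould_gate in the frame of cradle above 0.012 m and angle between mould's own z axis and vertical below 0.08 rad and value of joint plunger below 0.002 m and value of joint backstop above 0.052 m and value of joint nozzle above 0.0005 m and contact force between mould and nozzle above 0.5 N and horizontal distance between mould_gate and nozzle_tip below 0.008 m and linear speed of mould below 0.01 m/s and velocity of joint backstop below 0.01 m/s); the robot touches nothing.
It fails at once if the plunger's pin is rammed against the tube with more than 20 N (contact force between any of plunger_c0, plunger_c1 and anything else above 20 N).
It fails at once if the mould is rammed on the nozzle with more than 25 N (contact force between mould and nozzle above 25 N).
It fails at once if the wax tree, a bottle or a spare mould is shifted by more than 20 mm (distance of any of wax_tree, glass_bottle, flux, spare_mould, spare_mould_top from where it was at the start of the episode above 0.02 m).
It also fails if it takes over 54 s, if anything falls off the work surface, if the arm or the gripper's body presses on something with over 40 N, if the wrist force passes 120 N, or if a joint passes its speed limit or range.

ROBOT

A 7-joint arm with a two-finger parallel gripper is mounted at the origin on the work surface; the furniture and walls round the work are solid. World frame = base frame: x ahead of the robot, y to its left, z up, the work surface at z = 0. Lengths are in m, angles in rad, forces in N, time in s.
With the tool pointing down it reaches from about 0.375 to 0.925 m from the base axis. Payload 3.1 kg.
Tool frame: the origin (TCP) lies between the finger pads; the fingertips stand 19 mm ahead of it and the grasp point (between the pads) is the TCP; z points along the fingers, y is the direction in which the jaws open and shut (so a half turn about z gives the same grasp; the last joint's range is limited). The gripper opens to 85 mm and grips with 20 to 120 N. Pads are 22 mm wide; open, the fingers measure 114 mm over their backs; the gripper's body (76 mm by 85 mm) begins 54 mm behind the grasp point. The pads swing forward as they close: fully open they stand 13 mm farther back than shut.
Start: joints at [1.1, 0.383, 0.044, 1.598, -0.018, 1.161, -0.05], TCP at [0.237, -0.605, 0.25] pointing down, gripper open.
Joint ranges: [-2.61, 2.61], [-0.41, 2.15], [-1.48, 1.57], [0, 2.5], [-1.57, 4.71], [0.05, 1.97], [-2.85, 2.85]. Speed limits (rad/s): [2.79, 2.79, 3.14, 3.14, 3.14, 3.14, 3.14].

INTERFACE

Orientations are given as a unit quaternion [x, y, z, w].
In Python, from bench import move_ptp, movel, move_j, move_gripper, pause, inverse_kinematics, read_camera, camera_params, MotionError, sign_off, look_for, tip_of, read_time_s, read_qpos, read_joint_vel, read_effort, read_eef_pos, read_tcp_rot, read_ft_force, read_ft_torque, read_finger_gap gives the robot as it stands. Calls block until the motion is done:
- move_ptp(position, orientation): joint-space move of the TCP to a pose.
- movel(position, orientation=None, speed=0.15): straight line of the TCP; orientation=None keeps the orientation; speed is the mean speed in m/s.
- move_j(angles): joint-space move.
- move_gripper(opening, effort=None): finger opening in m; effort is the grip in N (None keeps the last); returns when the fingers have stopped.
- pause(seconds).
- inverse_kinematics(position, orientation): joint angles nearest the present ones, or None.
- read_camera(name): name is "side" or "top"; returns the picture (480x640x3 uint8, red, green, blue); there is no depth.
- camera_params(name): a dict with "K" (3x3 intrinsics, pixels), "dist_coeffs" ([k1, k2, p1, p2, k3] as OpenCV has them; the pictures are not rectified), "camera_from_world" (4x4, takes a point from world to camera coordinates). Camera axes: x right, y down, z forward; pixel columns grow to the right and rows downward; lengths in m; the calibration is good to about 2 mm. A picture is of the moment at which its call begins. camera_params takes no time and is no camera call.
A pose or a line that the arm cannot do raises MotionError and nothing moves.
- sign_off(): hands the job in, once; it reports no verdict.
Trained networks look in the newest picture that a camera, given by its name, has taken for a name from the list of things; names that differ only in an ending like _2 or _b are one class to them, and where a whole thing is asked for, a point or a joint stands for the part that bears it (a point fixed in the world has none). Each returns a list of dicts, best first, with "confidence" (0 to 1); they miss things now and then, are a little off and sometimes report something else, mostly with a low value. They report only what shows in the picture. A call takes as long as a camera call.
- look_for(camera, name): "at" ([column, row] in pixels, amid what is visible of it).
- tip_of(camera, name): "at" ([column, row] in pixels: a listed point, or the origin of a listed thing).
Readings, each from a call of its own:
- read_time_s(): time.
- read_qpos(): joint angles.
- read_joint_vel(): joint speeds.
- read_effort(): joint torques, N m.
- read_eef_pos(): TCP position.
- read_tcp_rot(): TCP orientation.
- read_ft_force(): force on the tool from outside, world axes, zero at the start.
- read_ft_torque(): the same for the moment, N m.
- read_finger_gap(): finger opening in m.
Only numpy, scipy, OpenCV 4.12 (cv2) and the standard library are available. Lean on these libraries where they do the work, as an engineer would, in place of code of your own. Each camera call takes 0.05 s, during which the arm holds its last target.

## Working session

There is one attempt and no reset: what is moved stays moved. The work goes in short steps, each a Python script; the robot and the scene stay as the last script left them, time stands still between calls to the robot, and variables do not carry over. Pictures are saved under pics/ and viewed, and the job is handed in when it is done.

```bash
ls -la; mkdir -p pics; python3 - <<'E'
from bench import *
import cv2,numpy as np
for c in ("side","top"):
    im=read_camera(c); cv2.imwrite(f"pics/{c}0.png",im[:,:,::-1])
    p=camera_params(c); print(c,p)
    for n in ["press_bench","cradle","nozzle_tip","jaw_face","thumb_plate","knob","mould","mould_gate"]:
        print(n,[(np.round(d["at"],1).tolist(),round(d["confidence"],2)) for d in tip_of(c,n)[:3]])
print(read_time_s(),read_eef_pos(),read_tcp_rot(),read_finger_gap(),read_ft_force())
E
```

```text
total 12
drwxr-xr-x  3 agent agent 4096 Dec  7 09:07 .
drwxr-xr-x 23 root  root  4096 Dec  7 09:07 ..
drwxr-xr-x  2 agent agent 4096 Dec  7 09:07 pics
side {'K': array([[552.6492334 ,   0.        , 314.75925799],
       [  0.        , 552.6492334 , 243.90399757],
       [  0.        ,   0.        ,   1.        ]]), 'dist_coeffs': array([-0.11365395,  0.        ,  0.        ,  0.        ,  0.        ]), 'camera_from_world': array([[-0.96099574, -0.27647332,  0.00704936,  0.51070576],
       [-0.15125188,  0.50405652, -0.85032341,  0.19588921],
       [ 0.23153847, -0.8182234 , -0.52621327,  1.13173231],
       [ 0.        ,  0.        ,  0.        ,  1.        ]])}
press_bench [([352.5, 217.4], 0.62), ([324.2, 292.1], 0.58)]
cradle [([320.8, 288.8], 0.86)]
nozzle_tip [([340.5, 238.6], 0.5)]
jaw_face [([326.9, 265.3], 0.68)]
thumb_plate [([342.1, 225.8], 0.68)]
knob [([342.1, 238.0], 0.48)]
mould [([364.1, 211.2], 0.66)]
mould_gate [([350.6, 214.4], 0.92), ([337.0, 239.0], 0.42)]
top {'K': array([[551.73895036,   0.        , 322.32179583],
       [  0.        , 551.73895036, 237.448867
[... 220 characters left out ...]
416918],
       [-0.99332467, -0.0170632 , -0.1140831 ,  0.54630127],
       [ 0.11416478, -0.00388878, -0.99345422,  1.27318492],
       [ 0.        ,  0.        ,  0.        ,  1.        ]])}
press_bench [([300.8, 252.2], 0.72)]
cradle [([291.3, 252.3], 0.69), ([391.6, 184.5], 0.19)]
nozzle_tip [([264.5, 253.0], 0.51)]
jaw_face [([317.5, 250.8], 0.72)]
thumb_plate [([348.1, 181.0], 0.73), ([373.0, 246.5], 0.59), ([288.5, 252.5], 0.31)]
knob [([357.7, 246.4], 0.45)]
mould [([463.1, 258.5], 0.95)]
mould_gate [([452.9, 247.9], 0.67)]
0.9 [ 0.23676764 -0.60534626  0.25029268] [9.82674228e-01 1.85341204e-01 2.38109925e-05 6.05469823e-06] 0.08540277870983749 [-0.64874169  0.05758147 -1.04292217]
```

View pics/side0.png

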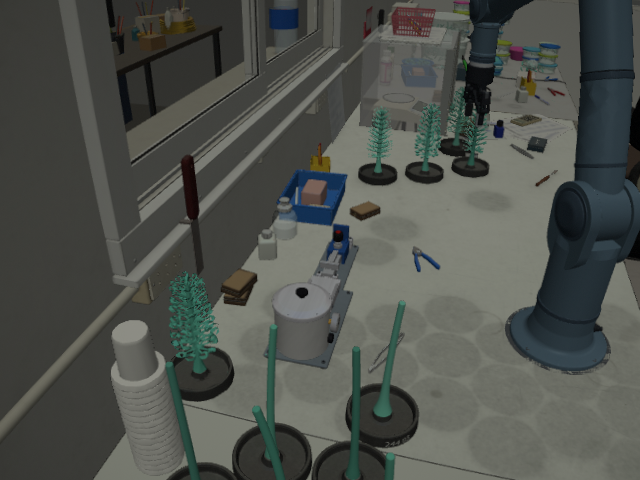

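View pics/top0.png

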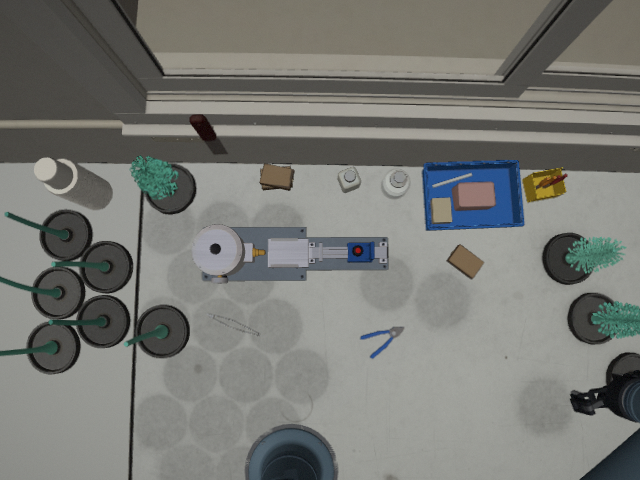

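```bash
python3 - <<'E'
import cv2,numpy as np
im=cv2.imread("pics/top0.png")
a=cv2.resize(im[215:290,190:400],None,fx=3.8,fy=3.8,interpolation=cv2.INTER_CUBIC)
cv2.imwrite("pics/c1.png",a)
b=cv2.resize(im[235:290,435:495],None,fx=10,fy=10,interpolation=cv2.INTER_CUBIC)
cv2.imwrite("pics/c2.png",b)
s=cv2.imread("pics/side0.png")
c=cv2.resize(s[190:370,255:395],None,fx=3.3,fy=3.3,interpolation=cv2.INTER_CUBIC)
cv2.imwrite("pics/c3.png",c)
E
```

```text
(no output)
```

View pics/c1.png

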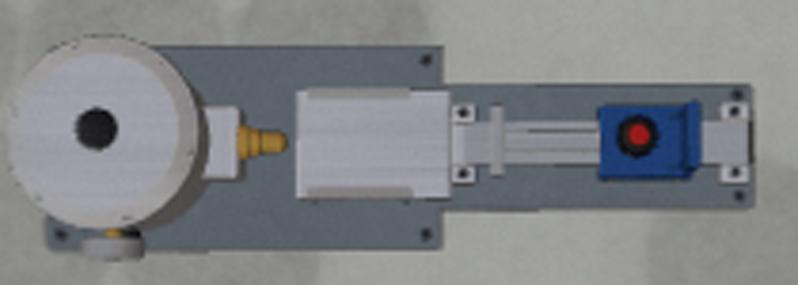

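View pics/c2.png

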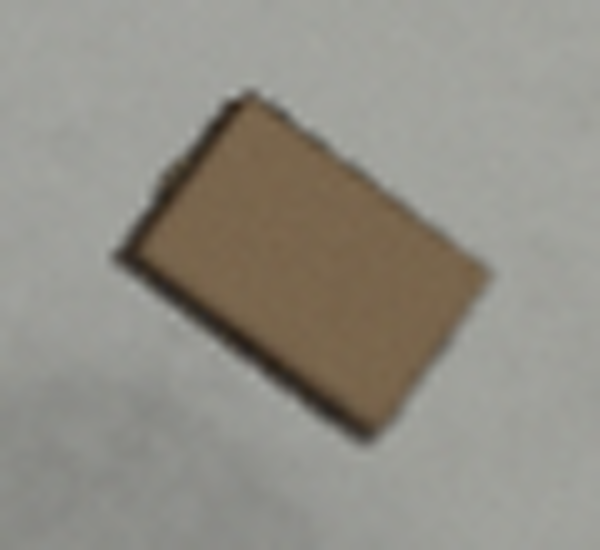

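View pics/c3.png

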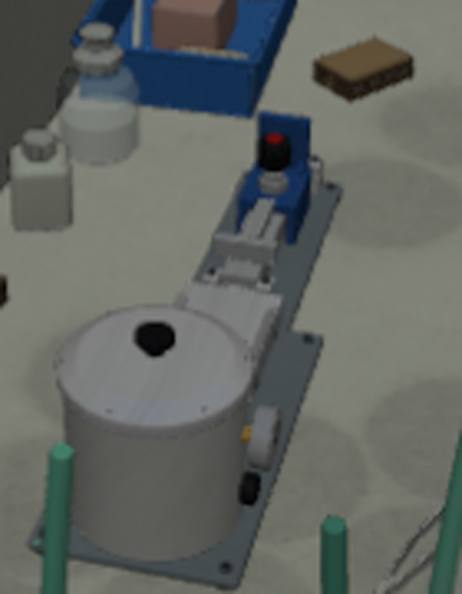

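```bash
cat > h.py <<'E'
import numpy as np, cv2
from bench import *
from scipy.spatial.transform import Rotation as R
P={c:camera_params(c) for c in("side","top")}
def p2w(c,uv,z):
    p=P[c]; n=cv2.undistortPoints(np.array(uv,float).reshape(-1,1,2),p["K"],p["dist_coeffs"]).reshape(-1,2)
    T=p["camera_from_world"]; Rm=T[:3,:3]; C=-Rm.T@T[:3,3]
    d=np.c_[n,np.ones(len(n))]@Rm
    return C+d*((z-C[2])/d[:,2])[:,None]
def w2p(c,X):
    p=P[c];T=p["camera_from_world"]
    return cv2.projectPoints(np.array(X,float).reshape(-1,1,3),cv2.Rodrigues(T[:3,:3])[0],T[:3,3],p["K"],p["dist_coeffs"])[0].reshape(-1,2)
def ortho(im,c,z,x0,x1,y0,y1,mm=0.5):
    # rows: x descending, cols: y descending
    xs=np.arange(x1,x0,-mm/1000); ys=np.arange(y1,y0,-mm/1000)
    Y,X=np.meshgrid(ys,xs); uv=w2p(c,np.stack([X,Y,0*X+z],-1).reshape(-1,3)).astype(np.float32)
    return cv2.remap(im,uv[:,0].reshape(X.shape),uv[:,1].reshape(X.shape),cv2.INTER_CUBIC)
E
python3 - <<'E'
from h import *
im=cv2.imread("pics/top0.png")
for c in P:
    T=P[c]["camera_from_world"]; print(c,-T[:3,:3].T@T[:3,3])
hsv=cv2.cvtColor(im,cv2.COLOR_BGR2HSV)
# red dot
m=((hsv[...,0]<8)|(hsv[...,0]>172))&(hsv[...,1]>150)&(hsv[...,2]>80)
m[:240]=0;m[265:]=0;m[:,:340]=0;m[:,375:]=0
v,u=np.nonzero(m);w=hsv[v,u,1].astype(float);print("red",len(u),u.mean(),v.mean(),p2w("top",[[u.mean(),v.mean()]],0.088))
# mould
sub=im[235:290,435:495].astype(int); br=(sub[...,2]-sub[...,0]>20)
br=br&(sub[...,2]>85)
n,l,s,cc=cv2.connectedComponentsWithStats(br.astype(np.uint8)); k=1+np.argmax(s[1:,4]);print("mould px",s[k],cc[k])
v,u=np.nonzero(l==k)
W=p2w("top",np.c_[u+435,v+235],0.022)[:,:2]
r=cv2.minAreaRect((W*1000).astype(np.float32));print(r, W.mean(0), np.degrees(0.5*np.arctan2(2*np.cov(W.T)[0,1],np.cov(W.T)[0,0]-np.cov(W.T)[1,1])))
print(len(u), "net origin",p2w("top",[[463.1,258.5]],0),"gate",p2w("top",[[452.9,247.9]],0.011), "bush side",p2w("top",[[451.3,253]],0.011))
print("corner", p2w("top",[[460.3,244.5],[484,262.2],[472.2,277.8],[449,260]],0.022))
for nme,uv,z in [("cradle",[291.3,252.3],.032),("noz",[264.5,253],.043),("jaw",[317.5,250.8],.043),("thumb",[373,246.5],.079),("knob",[357.7,246.4],.076),("bench",[300.8,252.2],0)]: print(nme,p2w("top",[uv],z).round(4))
o=ortho(im,"top",0.04,0.38,0.55,-0.24,0.16); cv2.imwrite("pics/o1.png",o); print(o.shape)
E
```

```text
side [0.25837511 0.96846715 0.7585016 ]
top [ 0.39852603 -0.05988504  1.32760565]
red 25 357.6 249.96 [[ 0.51392086 -0.14483439  0.088     ]]
mould px [ 14  10  35  33 591] [31.00338409 25.84263959]
((498.1781311035156, -409.1849670410156), (71.81336212158203, 47.26275634765625), 53.771602630615234) [ 0.49822374 -0.4091687 ] 54.20812916059094
591 net origin [[ 0.50548634 -0.40795086  0.        ]] gate [[ 0.52986164 -0.38043376  0.011     ]] bush side [[ 0.51745037 -0.37641477  0.011     ]]
corner [[ 0.53723908 -0.39577627  0.022     ]
 [ 0.49559757 -0.45282047  0.022     ]
 [ 0.45792306 -0.42369957  0.022     ]
 [ 0.49960556 -0.36807308  0.022     ]]
cradle [[0.5109 0.0076 0.032 ]]
noz [[0.5072 0.0696 0.043 ]]
jaw [[ 0.5146 -0.0542  0.043 ]]
thumb [[ 0.5233 -0.1805  0.079 ]]
knob [[ 0.5232 -0.1458  0.076 ]]
bench [[ 0.5144 -0.0137  0.    ]]
(341, 800, 3)
```

View pics/o1.png

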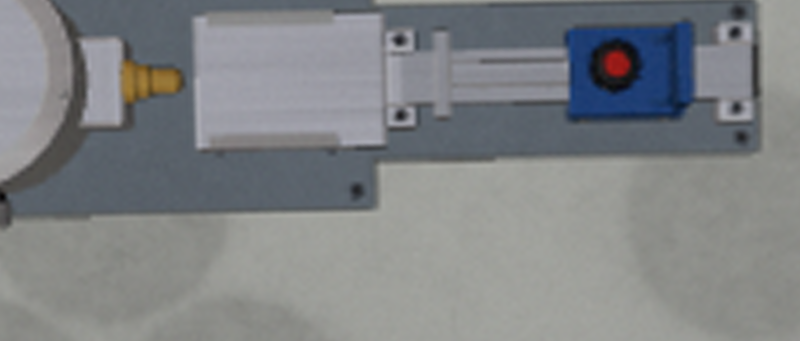

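```bash
python3 - <<'E'
from h import *
im=cv2.imread("pics/top0.png")
o=ortho(im,"top",0.04,0.44,0.56,-0.24,0.16,0.5)
def fit(z,x0,x1,y0,y1,name):
    o=cv2.cvtColor(ortho(im,"top",z,x0,x1,y0,y1,0.25),cv2.COLOR_BGR2GRAY).astype(float)
    o=cv2.GaussianBlur(o,(0,0),3); g=np.abs(np.gradient(o,axis=0))
    # centroid of strongest gradient
    rows=[];
    for c in range(g.shape[1]):
        k=g[:,c].argmax(); a=max(0,k-6);b=k+7
        w=g[a:b,c]; rows.append((np.arange(a,b)[:len(w)]*w).sum()/w.sum())
    rows=np.array(rows);x=x1-rows*.00025; y=y1-np.arange(len(rows))*.00025
    for _ in range(3):
        p=np.polyfit(y,x,1);e=x-np.polyval(p,y);k=abs(e)<2*e.std()+1e-5;y,x=y[k],x[k]
    print(name,"slope %.4f"%p[0],"x at y=0: %.4f, y=.008 %.4f, y=-.15 %.4f"%tuple(np.polyval(p,[0,.008,-.15])),"std %.5f"%e.std()); return p
a=fit(.01,.536,.556,-.22,-.05,"narrow plate upper edge")
b=fit(.01,.468,.484,-.22,-.05,"narrow plate lower edge")
print("mid",(a+b)/2)
a=fit(.01,.562,.59,-.02,.04,"wide upper"); b=fit(.01,.435,.455,-.02,.10,"wide lower"); print("mid",(a+b)/2)
a=fit(.032,.535,.556,-.03,.055,"bed upper"); b=fit(.032,.468,.484,-.03,.055,"bed lower"); print("mid",(a+b)/2)
big=cv2.resize(ortho(im,"top",.04,.46,.56,-.06,.09,.5),None,fx=2.6,fy=2.6,interpolation=cv2.INTER_CUBIC);cv2.imwrite("pics/o2.png",big)
b=cv2.resize(ortho(im,"top",.079,.46,.56,-.21,-.09,.5),None,fx=3,fy=3,interpolation=cv2.INTER_CUBIC);cv2.imwrite("pics/o3.png",b)
E
```

```text
narrow plate upper edge slope -0.0165 x at y=0: 0.5513, y=.008 0.5511, y=-.15 0.5537 std 0.00009
narrow plate lower edge slope -0.0224 x at y=0: 0.4698, y=.008 0.4696, y=-.15 0.4731 std 0.00056
mid [-0.0194481   0.51051322]
wide upper slope -0.0172 x at y=0: 0.5755, y=.008 0.5753, y=-.15 0.5780 std 0.00004
wide lower slope -0.0175 x at y=0: 0.4455, y=.008 0.4454, y=-.15 0.4481 std 0.00004
mid [-0.0173231  0.5104757]
bed upper slope 0.0145 x at y=0: 0.5449, y=.008 0.5450, y=-.15 0.5428 std 0.00061
bed lower slope -0.0184 x at y=0: 0.4777, y=.008 0.4775, y=-.15 0.4804 std 0.00007
mid [-0.00197613  0.51129305]
```

View pics/o2.png

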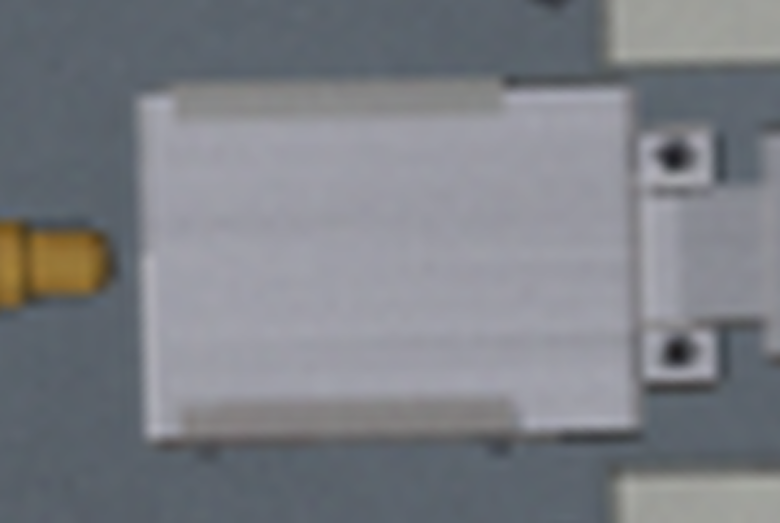

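View pics/o3.png

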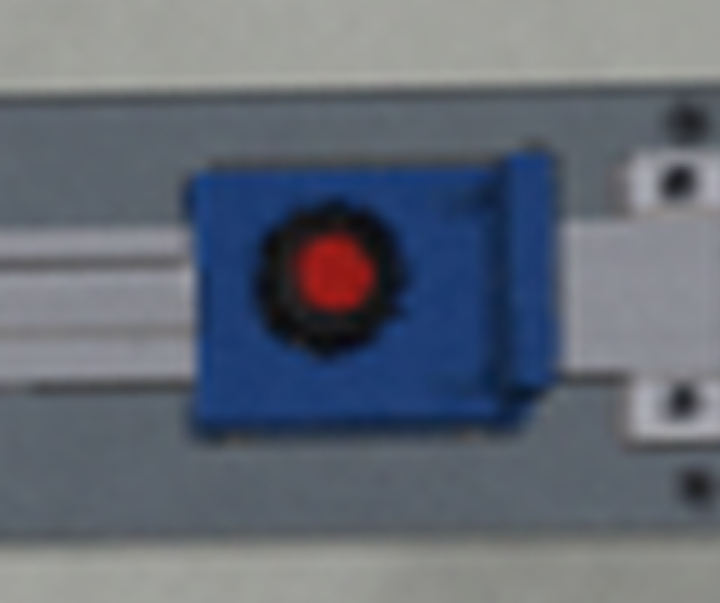

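```bash
cat >> h.py <<'E'
def q(deg): return (R.from_euler("z",deg,degrees=True)*R.from_euler("x",180,degrees=True)).as_quat()
# bench frame
TH=np.arctan(0.0175); CR=np.array([0.5104,0.0085])
YB=np.array([-np.sin(TH),np.cos(TH)]); XB=np.array([np.cos(TH),np.sin(TH)])
def b2w(x,y,z): return np.r_[CR+XB*x+YB*y,z]
E
python3 - <<'E'
from h import *
c=np.array([.4982,-.4092]);d=np.array([np.cos(np.radians(54)),np.sin(np.radians(54))])
print("side gate proj",w2p("side",[np.r_[c+d*.0367,.011],np.r_[c-d*.0367,.011]]), "net 350.6,214.4")
print(read_qpos())
for ph in (54,-126):
    for p,dd in [((.4982,-.4092,.15),0),((.4982,-.4092,.028),0),(b2w(0,0,.15),37),(b2w(0,0,.06),37),(b2w(0,-.153,.08),37),(b2w(0,-.20,.09),37)]:
        s=inverse_kinematics(list(p),list(q(ph+dd))); print(ph,np.round(p,3),None if s is None else np.round(s,2))
E
```

```text
side gate proj [[355.97241158 214.33538996]
 [374.95056993 206.98402295]] net 350.6,214.4
[ 1.10020562  0.3828594   0.04389854  1.59790589 -0.01792067  1.16119668
 -0.04989159]
54 [ 0.498 -0.409  0.15 ] [ 0.76  0.48 -0.17  1.69  0.09  0.98 -0.08]
54 [ 0.498 -0.409  0.028] [ 0.74  0.64 -0.15  1.73  0.12  0.78 -0.1 ]
54 [0.51  0.008 0.15 ] [ 0.45  0.3  -0.62  1.99  0.22  0.91 -0.26]
54 [0.51  0.008 0.06 ] [ 0.38  0.45 -0.55  2.04  0.35  0.74 -0.37]
54 [ 0.513 -0.144  0.08 ] [ 0.59  0.43 -0.46  1.98  0.27  0.78 -0.  ]
54 [ 0.514 -0.191  0.09 ] [ 0.65  0.44 -0.44  1.94  0.25  0.81  0.1 ]
-126 [ 0.498 -0.409  0.15 ] [-0.24  1.    1.37  1.73 -1.02  1.31 -2.41]
-126 [ 0.498 -0.409  0.028] [-0.22  1.27  1.36  1.78 -1.31  1.31 -2.28]
-126 [0.51  0.008 0.15 ] [-1.16  0.7   1.38  2.06 -0.79  1.09 -2.52]
-126 [0.51  0.008 0.06 ] [-1.11  1.02  1.37  2.1  -1.16  1.14 -2.28]
-126 [ 0.513 -0.144  0.08 ] [-0.79  0.99  1.37  2.04 -1.1   1.16 -2.04]
-126 [ 0.514 -0.191  0.09 ] [ 0.24  0.4   0.05  1.96 -0.03  0.78 -2.82]
```

```bash
python3 - <<'E'
from h import *
Q=q(54)
move_ptp([.4982,-.4092,.10],Q)
movel([.4982,-.4092,.028],Q,speed=.12)
f0=read_ft_force()
move_gripper(.03,40)
print(read_finger_gap(),f0,read_ft_force())
im=read_camera("top"); cv2.imwrite("pics/t1.png",im[:,:,::-1])
im2=read_camera("side"); cv2.imwrite("pics/s1.png",im2[:,:,::-1])
a=cv2.resize(im[210:310,400:520],None,fx=4,fy=4,interpolation=cv2.INTER_CUBIC); b=cv2.resize(im2[160:260,310:430],None,fx=4,fy=4,interpolation=cv2.INTER_CUBIC)
cv2.imwrite("pics/g1.png",np.vstack([a,b])[:,:,::-1][:800]) if 0 else cv2.imwrite("pics/g1.png",cv2.resize(np.hstack([a,b]),(800,333))[:,:,::-1])
print(read_time_s(),read_eef_pos())
E
```

```text
0.04868750660337318 [ 0.14030453 -0.24859578 -0.25223009] [-0.1753102   0.25356466  3.76550009]
3.525 [ 0.49920526 -0.40987504  0.02933886]
```

View pics/g1.png

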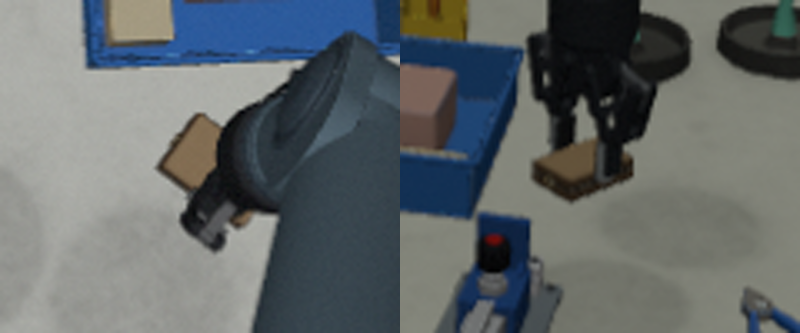

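```bash
python3 - <<'E'
from h import *
p=read_eef_pos()
movel([p[0],p[1],.15],q(54),speed=.2)
p=b2w(0,-0.002,.15)
move_ptp(list(p),q(91))
print(read_finger_gap(),read_ft_force(),read_eef_pos(),read_time_s())
im2=read_camera("side"); cv2.imwrite("pics/s2.png",im2[:,:,::-1])
u=w2p("side",[p])[0].astype(int); print(u)
b=cv2.resize(im2[u[1]-50:u[1]+70,u[0]-60:u[0]+60],None,fx=5,fy=5,interpolation=cv2.INTER_CUBIC);cv2.imwrite("pics/g2.png",b[:,:,::-1])
im=read_camera("top");cv2.imwrite("pics/t2.png",im[:,:,::-1])
u=w2p("top",[p])[0].astype(int);b=cv2.resize(im[u[1]-50:u[1]+50,u[0]-70:u[0]+70],None,fx=5,fy=5,interpolation=cv2.INTER_CUBIC);cv2.imwrite("pics/g3.png",b[:,:,::-1])
E
```

```text
0.04905239917341631 [ 0.52646242 -0.14075649 -1.10950392] [0.51104862 0.00406222 0.14999716] 5.825
[323 241]
```

View pics/g2.png

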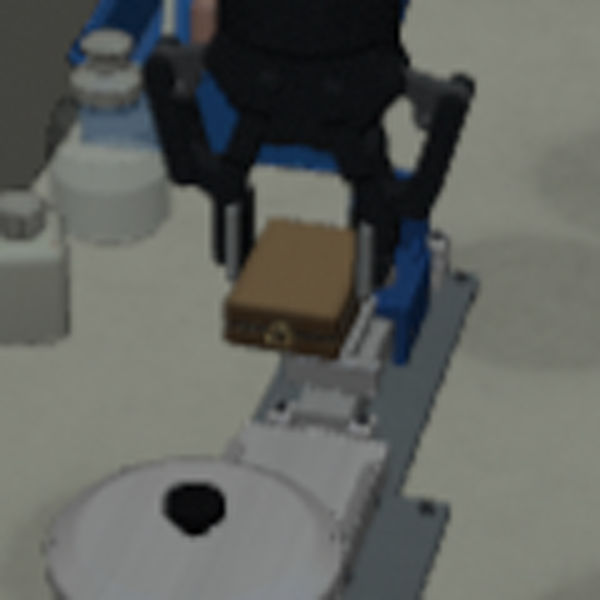

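View pics/g3.png

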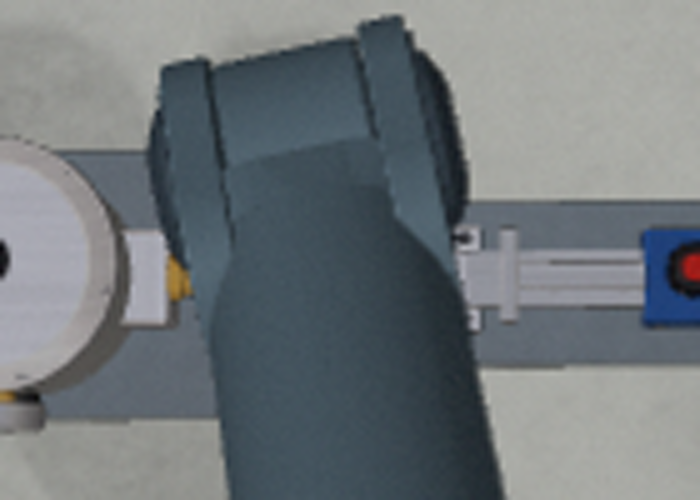

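```bash
python3 - <<'E'
from h import *
print(read_eef_pos(), w2p("side",[np.r_[np.array([.511,.0041])+YB*.0367,.1317]]),"seen 318.6,257")
t=b2w(0,0,.09); movel(list(t),q(91),speed=.12); pause(.15)
print(t,read_eef_pos(),read_ft_force())
e=read_eef_pos()
for z in (.078,.072,.068,.065,.063):
    t=b2w(0,0,z); movel(list(t),q(91),speed=.05); f=read_ft_force(); p=read_eef_pos(); print(z,p.round(4),f.round(2),R.from_quat(read_tcp_rot()).as_rotvec().round(3))
    if f[2]>6 or np.hypot(f[0],f[1])>8: break
print(read_time_s())
im2=read_camera("side"); u=w2p("side",[t])[0].astype(int)
b=cv2.resize(im2[u[1]-50:u[1]+70,u[0]-60:u[0]+60],None,fx=5,fy=5,interpolation=cv2.INTER_CUBIC);cv2.imwrite("pics/g4.png",b[:,:,::-1])
E
```

```text
[0.51098152 0.00428631 0.14993467] [[319.52990657 257.04063244]] seen 318.6,257
[0.5104 0.0085 0.09  ] [0.51146132 0.00854419 0.09104884] [ 0.37551077 -0.22251582 -0.48454201]
0.078 [0.5098 0.0085 0.0774] [ 0.17 -0.24 -0.95] [-2.201e+00 -2.240e+00  1.000e-03]
0.072 [0.51   0.0085 0.0715] [ 0.11  0.34 -1.52] [-2.201e+00 -2.240e+00  1.000e-03]
0.068 [0.5101 0.0085 0.0677] [-0.07 -1.1  -0.57] [-2.202e+00 -2.240e+00  1.000e-03]
0.065 [0.5102 0.0085 0.0648] [ 0.33 -0.64 -1.19] [-2.202e+00 -2.240e+00  1.000e-03]
0.063 [0.5103 0.0085 0.0629] [-0.24  0.26 -1.44] [-2.202 -2.241  0.   ]
8.1333
```

View pics/g4.png

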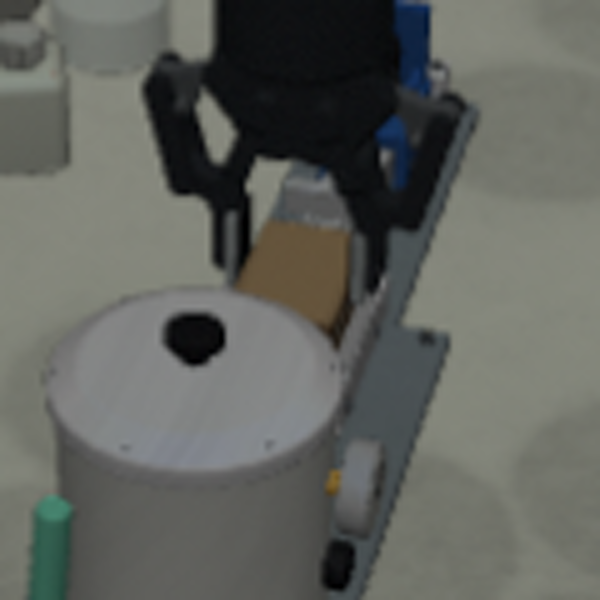

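```bash
python3 - <<'E'
from h import *
for z in np.arange(.0624,.0589,-.0006):
    t=b2w(0,0,z); movel(list(t),q(91),speed=.03); f=read_ft_force(); p=read_eef_pos(); print(round(z,4),p.round(4),f.round(2))
    if f[2]>1.5: break
move_gripper(.085); print(read_ft_force(),read_time_s(),read_finger_gap())
movel(list(b2w(0,0,.13)),q(91),speed=.15)
move_ptp(list(b2w(0,-.153,.17)),q(91))
print(read_time_s())
im=read_camera("top"); cv2.imwrite("pics/t5.png",im[:,:,::-1])
im2=read_camera("side"); cv2.imwrite("pics/s5.png",im2[:,:,::-1])
b=cv2.resize(im2[210:340,260:380],None,fx=4,fy=4,interpolation=cv2.INTER_CUBIC);cv2.imwrite("pics/g5.png",b[:,:,::-1])
cv2.imwrite("pics/g6.png",cv2.resize(im[215:290,230:400],None,fx=4.5,fy=4.5,interpolation=cv2.INTER_CUBIC)[:,:,::-1])
E
```

```text
0.0624 [0.5104 0.0085 0.0624] [ 0.05  0.23 -1.54]
0.0618 [0.5104 0.0085 0.0618] [ 0.39 -0.35 -0.9 ]
0.0612 [0.5105 0.0085 0.0613] [-0.28 -1.34 -0.64]
0.0606 [0.5105 0.0085 0.0613] [-1.9  -0.01  5.42]
[-0.96229314  0.3316402   0.19277978] 9.6333 0.08509381979080015
10.925
```

View pics/g5.png

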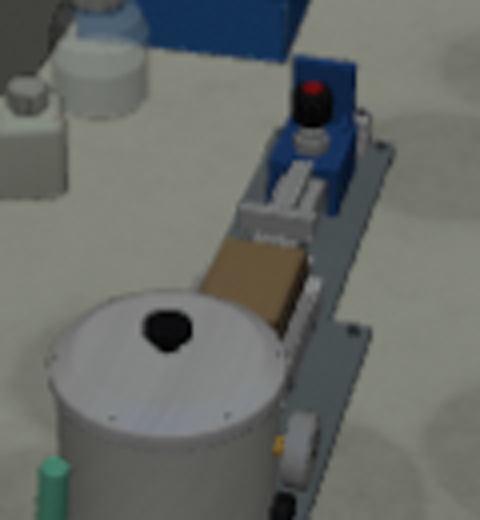

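View pics/g6.png

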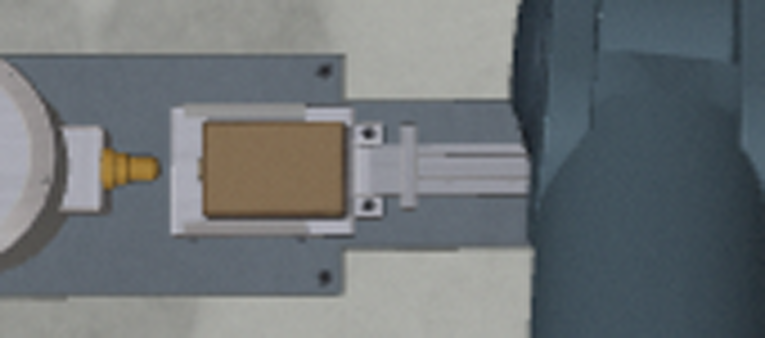

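```bash
python3 - <<'E'
from h import *
Q=q(91)
movel(list(b2w(0,-.153,.12)),Q,speed=.2)
move_gripper(.06)
movel(list(b2w(0,-.153,.082)),Q,speed=.1)
print(read_eef_pos(),read_ft_force())
move_gripper(.015,20); pause(.1)
p0=read_eef_pos();print(read_finger_gap(),p0,read_ft_force(),read_time_s())
for dz in (.003,.006,.0095):
    movel([p0[0],p0[1],.082+dz],Q,speed=.03); print(dz,read_eef_pos().round(4),read_ft_force().round(2))
im2=read_camera("side"); cv2.imwrite("pics/s7.png",im2[:,:,::-1])
b=cv2.resize(im2[190:300,290:400],None,fx=5,fy=5,interpolation=cv2.INTER_CUBIC);cv2.imwrite("pics/g7.png",b[:,:,::-1]); print(read_time_s())
E
```

```text
[ 0.51289227 -0.14436918  0.08165135] [ 0.79319043 -0.38125345  0.81813825]
0.023412601433600695 [ 0.5145321  -0.14460382  0.08294291] [1.40655423 0.33727702 1.94082533] 12.8417
0.003 [ 0.5146 -0.1445  0.0844] [ 3.59 -0.87 -6.67]
0.006 [ 0.5145 -0.1446  0.0876] [ 3.72 -0.6  -6.84]
0.0095 [ 0.5145 -0.1446  0.0913] [ 4.55 -0.47 -6.94]
13.6667
```

View pics/g7.png

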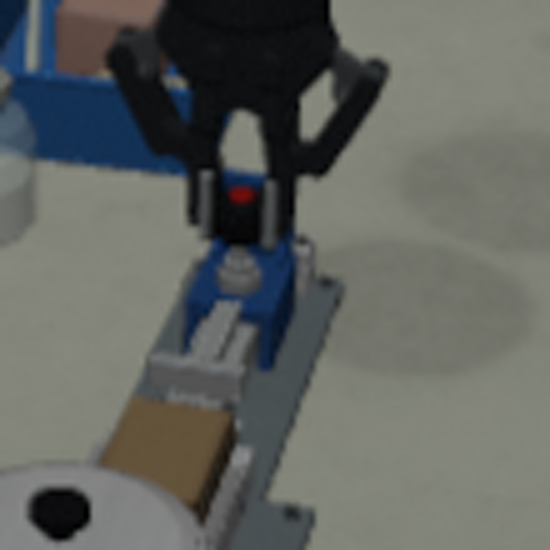

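```bash
python3 - <<'E'
from h import *
Q=q(91)
p0=read_eef_pos()
movel([p0[0],p0[1],.0935],Q,speed=.03); p=read_eef_pos(); print(p.round(4),read_ft_force().round(2))
b=np.r_[p[:2],.0935]
for d in (.004,.010,.015,.020,.026,.032,.038,.042,.047):
    t=b.copy();t[:2]+=YB*d
    movel(list(t),Q,speed=.04); f=read_ft_force(); e=read_eef_pos(); print(d,e.round(4),f.round(2),round((e[:2]-b[:2])@YB,4))
    if abs(f[1])>14: print("STOP");break
im2=read_camera("side"); cv2.imwrite("pics/s8.png",im2[:,:,::-1])
c=cv2.resize(im2[200:310,280:390],None,fx=5,fy=5,interpolation=cv2.INTER_CUBIC);cv2.imwrite("pics/g8.png",c[:,:,::-1]); print(read_time_s())
E
```

```text
[ 0.5145 -0.1446  0.0933] [ 4.49 -0.69 -7.69]
0.004 [ 0.5145 -0.1421  0.0935] [ 4.87 -2.51 -7.73] 0.0025
0.01 [ 0.5143 -0.1366  0.0935] [ 5.16 -3.99 -8.77] 0.008
0.015 [ 0.5143 -0.1317  0.0935] [ 5.24 -3.81 -7.63] 0.0129
0.02 [ 0.5141 -0.1268  0.0935] [ 5.6  -3.87 -7.8 ] 0.0178
0.026 [ 0.514  -0.1207  0.0935] [ 4.38 -3.95 -8.12] 0.0239
0.032 [ 0.5139 -0.115   0.0935] [ 5.29 -3.61 -8.8 ] 0.0296
0.038 [ 0.5138 -0.1092  0.0935] [ 4.57 -4.55 -7.13] 0.0353
0.042 [ 0.5137 -0.1055  0.0935] [ 4.91 -4.21 -7.76] 0.0391
0.047 [ 0.5136 -0.1004  0.0935] [ 5.51 -4.6  -9.33] 0.0441
16.4917
```

View pics/g8.png

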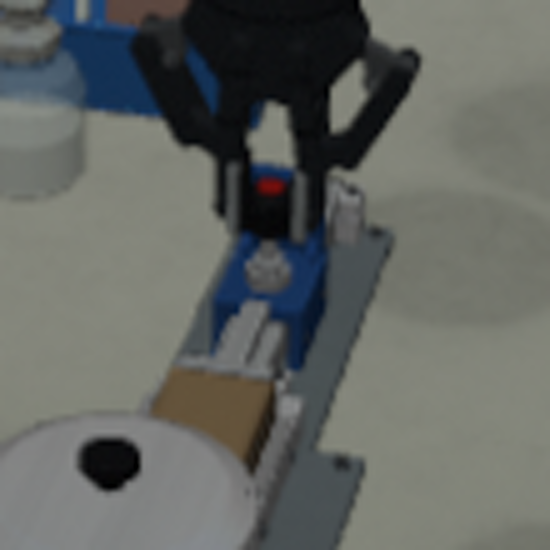

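```bash
python3 - <<'E'
from h import *
Q=q(91)
t=read_eef_pos(); xy=list(t[:2]+YB*.0005)
for z in (.0925,.0918,.0911,.0905,.0899,.0893,.0887,.0881,.0875):
    movel(xy+[z],Q,speed=.02); f=read_ft_force(); e=read_eef_pos(); print(z,e.round(4),f.round(2))
    if f[2]>-2.5: break
print(read_time_s())
E
```

```text
0.0925 [ 0.5136 -0.1006  0.0924] [ 4.78 -1.2  -7.66]
0.0918 [ 0.5136 -0.1006  0.0918] [ 4.23 -2.19 -7.76]
0.0911 [ 0.5136 -0.1006  0.0911] [ 4.28 -2.63 -7.71]
0.0905 [ 0.5136 -0.1005  0.0905] [ 4.68 -1.94 -7.34]
0.0899 [ 0.5137 -0.1005  0.0901] [ 3.56 -1.93 -5.87]
0.0893 [ 0.5137 -0.1005  0.0899] [ 1.14 -3.37  0.33]
18.0167
```

```bash
python3 - <<'E'
from h import *
Q=q(91)
e=read_eef_pos()
move_gripper(.06); pause(.05); print("rel",read_ft_force().round(2))
movel([e[0],e[1],.14],Q,speed=.2)
move_gripper(.0)
y=-.170; x=CR[0]-.0175*(y-CR[1])
movel([x,y,.14],Q,speed=.2)
im2=read_camera("side"); k=tip_of("side","knob"); print([(d["at"],d["confidence"]) for d in k[:2]], w2p("side",[[.5133,-.1005,.083],[.5133,-.1005,.076]]))
cv2.imwrite("pics/s9.png",im2[:,:,::-1])
c=cv2.resize(im2[190:300,280:390],None,fx=5,fy=5,interpolation=cv2.INTER_CUBIC);cv2.imwrite("pics/g9.png",c[:,:,::-1])
im=read_camera("top");cv2.imwrite("pics/t9.png",im[:,:,::-1])
cv2.imwrite("pics/g10.png",cv2.resize(im[215:290,230:400],None,fx=4.5,fy=4.5,interpolation=cv2.INTER_CUBIC)[:,:,::-1])
movel([x,y,.088],Q,speed=.15); pause(.1)
print(read_eef_pos(),read_ft_force(),read_finger_gap(),read_time_s())
E
```

```text
rel [ 0.16  0.85 -0.22]
[([338.0, 244.9], 0.6)] [[334.3896071  242.62541941]
 [334.31260766 245.17314537]]
[ 0.51468703 -0.16986712  0.08913906] [0.30047053 0.24574139 0.05780322] -0.00026422236566257985 20.7583
```

View pics/g9.png

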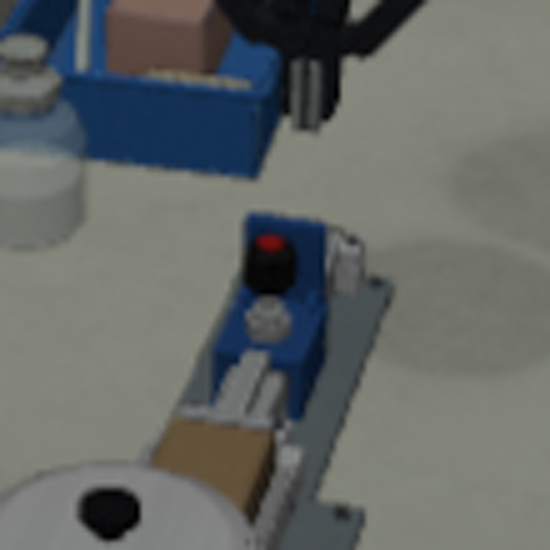

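View pics/g10.png

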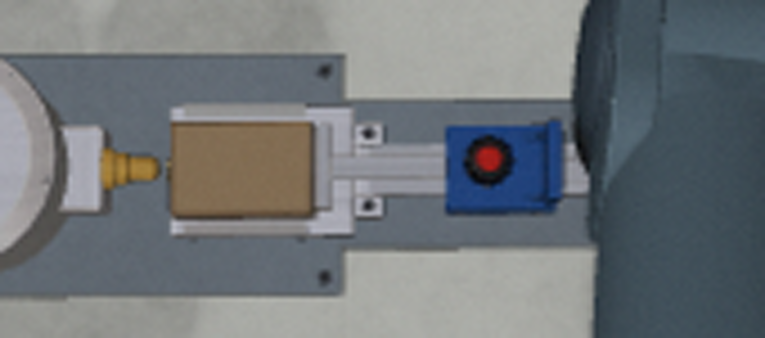

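```bash
cat > push.py <<'E'
from h import *
import sys
def push(c,lim,fstop,step=.0007):
    Q=q(91); ys=[];n=0
    while c<lim:
        c+=step; x=CR[0]-.0175*(c-CR[1]); movel([x,c,.088],Q,speed=.03)
        f=read_ft_force(); e=read_eef_pos(); ys.append(e[1]); n+=1
        print("%.4f %.4f Fy %.2f"%(c,e[1],f[1]), end=" | " if n%3 else "\n")
        if abs(f[1])>fstop: print("FSTOP");break
        if len(ys)>4 and ys[-1]-ys[-4]<.0004 and abs(f[1])>8: print("STALL");break
        if abs(f[1])>6.5 and len(ys)>2 and ys[-1]-ys[-2]<.0001: pause(.05)
    print("t",read_time_s()); return c
E
python3 - <<'E'
from push import *
Q=q(91)
y=-.153; movel([CR[0]-.0175*(y-CR[1]),y,.088],Q,speed=.08); print(read_eef_pos(),read_ft_force())
c=push(-.153,-.120,10.5)
im2=read_camera("side"); cv2.imwrite("pics/s11.png",im2[:,:,::-1])
cc=cv2.resize(im2[190:300,280:390],None,fx=5,fy=5,interpolation=cv2.INTER_CUBIC);cv2.imwrite("pics/g11.png",cc[:,:,::-1])
E
```

```text
[ 0.51357123 -0.15169022  0.08844505] [0.56028186 0.01879713 0.47797404]
-0.1523 -0.1526 Fy -0.68 | -0.1516 -0.1517 Fy 0.00 | -0.1509 -0.1508 Fy 0.42
-0.1502 -0.1501 Fy 0.14 | -0.1495 -0.1494 Fy -0.02 | -0.1488 -0.1487 Fy 0.25
-0.1481 -0.1482 Fy 0.29 | -0.1474 -0.1482 Fy -1.24 | -0.1467 -0.1481 Fy -3.90
-0.1460 -0.1480 Fy -5.64 | -0.1453 -0.1480 Fy -6.70 | -0.1446 -0.1479 Fy -7.85
-0.1439 -0.1479 Fy -8.45 | STALL
t 24.475
```

View pics/g11.png

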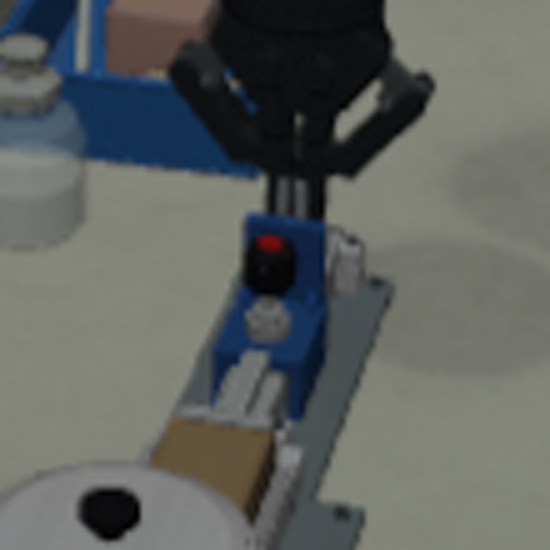

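```bash
python3 - <<'E'
from push import *
Q=q(91); c=-.1439; y0=read_eef_pos()[1]; hist=[]
while c<-.118:
    c+=.0008; movel([CR[0]-.0175*(c-CR[1]),c,.088],Q,speed=.03)
    f=read_ft_force(); e=read_eef_pos(); hist.append(e[1])
    print("%.4f %.4f Fy %.2f"%(c,e[1],f[1]), end=" | " if len(hist)%3 else "\n")
    if abs(f[1])>14.5: print("FSTOP");break
    if e[1]-y0>.003 and len(hist)>4 and hist[-1]-hist[-4]<.0006: print("STALL");break
print(read_time_s())
im2=read_camera("side"); cv2.imwrite("pics/s12.png",im2[:,:,::-1])
cc=cv2.resize(im2[190:300,280:390],None,fx=5,fy=5,interpolation=cv2.INTER_CUBIC);cv2.imwrite("pics/g12.png",cc[:,:,::-1])
E
```

```text
-0.1431 -0.1472 Fy -9.45 | -0.1423 -0.1464 Fy -9.20 | -0.1415 -0.1456 Fy -10.78
-0.1407 -0.1449 Fy -8.54 | -0.1399 -0.1441 Fy -8.54 | -0.1391 -0.1433 Fy -9.24
-0.1383 -0.1426 Fy -9.08 | -0.1375 -0.1418 Fy -9.39 | -0.1367 -0.1415 Fy -10.79
-0.1359 -0.1410 Fy -10.71 | -0.1351 -0.1405 Fy -10.23 | -0.1343 -0.1397 Fy -11.11
-0.1335 -0.1390 Fy -10.53 | -0.1327 -0.1384 Fy -12.53 | -0.1319 -0.1377 Fy -10.83
-0.1311 -0.1369 Fy -10.97 | -0.1303 -0.1363 Fy -11.30 | -0.1295 -0.1358 Fy -11.59
-0.1287 -0.1350 Fy -12.48 | -0.1279 -0.1342 Fy -11.32 | -0.1271 -0.1336 Fy -12.25
-0.1263 -0.1323 Fy -9.95 | -0.1255 -0.1303 Fy -8.65 | -0.1247 -0.1290 Fy -8.88
-0.1239 -0.1282 Fy -8.55 | -0.1231 -0.1276 Fy -9.34 | -0.1223 -0.1274 Fy -11.14
-0.1215 -0.1274 Fy -11.02 | -0.1207 -0.1273 Fy -12.46 | STALL
31.775
```

View pics/g12.png

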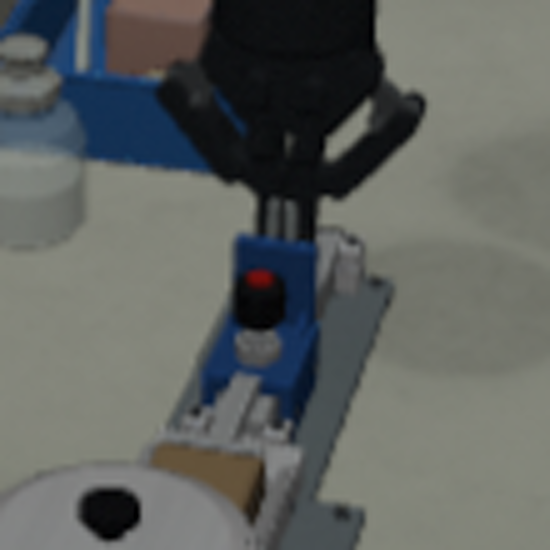

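```bash
python3 - <<'E'
from h import *
Q=q(91)
y=-.16; movel([CR[0]-.0175*(y-CR[1]),y,.088],Q,speed=.1)
y=-.22; movel([CR[0]-.0175*(y-CR[1]),y,.16],Q,speed=.2)
pause(.3); print(read_ft_force().round(2),read_eef_pos(),read_time_s())
im2=read_camera("side"); cv2.imwrite("pics/s13.png",im2[:,:,::-1])
cc=cv2.resize(im2[190:300,280:390],None,fx=5,fy=5,interpolation=cv2.INTER_CUBIC);cv2.imwrite("pics/g13.png",cc[:,:,::-1])
im=read_camera("top");cv2.imwrite("pics/t13.png",im[:,:,::-1])
cv2.imwrite("pics/g14.png",cv2.resize(im[215:290,230:400],None,fx=4.5,fy=4.5,interpolation=cv2.INTER_CUBIC)[:,:,::-1])
hsv=cv2.cvtColor(im[:,:,::-1].copy(),cv2.COLOR_BGR2HSV)
m=((hsv[...,0]<8)|(hsv[...,0]>172))&(hsv[...,1]>150)&(hsv[...,2]>80);m[:240]=0;m[265:]=0;m[:,:310]=0;m[:,375:]=0
v,u=np.nonzero(m);w=p2w("top",[[u.mean(),v.mean()]],.088)[0];print("dot",w)
print("dot in side if home/on tube",w2p("side",[[w[0],w[1],.088],[w[0],w[1]+.0003,.095]]))
hs=cv2.cvtColor(im2[:,:,::-1].copy(),cv2.COLOR_BGR2HSV);m=((hs[...,0]<8)|(hs[...,0]>172))&(hs[...,1]>130)&(hs[...,2]>60);m[:225]=0;m[265:]=0;m[:,:315]=0;m[:,350:]=0
v,u=np.nonzero(m);print("dot seen side",u.mean(),v.mean(),len(u))
E
```

```text
[ 0.18 -0.54  0.21] [ 0.51384449 -0.21865396  0.15889541] 33.2833
dot [ 0.51256636 -0.08072536  0.088     ]
dot in side if home/on tube [[332.62700949 245.14127578]
 [332.66777893 242.61353022]]
dot seen side 331.5 245.0 12
```

View pics/g13.png

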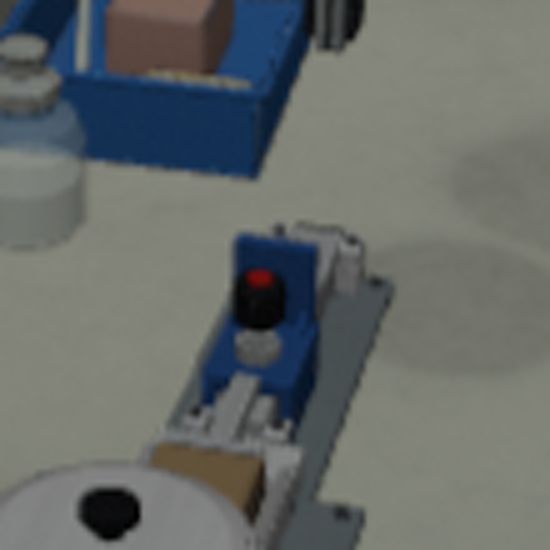

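View pics/g14.png

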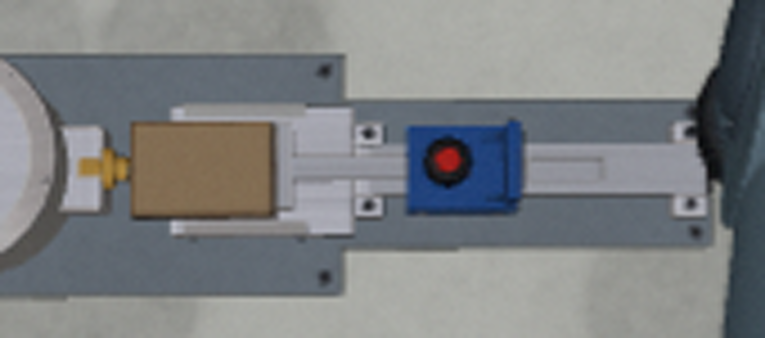

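```bash
python3 - <<'E'
from bench import *
print(sign_off(), read_time_s())
E
```

```text
the job is handed in; nothing more can be done
the job is handed in; nothing more can be done
```

The mould is loaded and pressed on the nozzle, and the plunger is home in what I take to be the front hole. I handed the job in shortly after 33.3 s of the 54 s; no verdict was reported.

**What I did**
- **Mould:** I laid it flat in the cradle, gate end towards the nozzle, and let go. It touched the bed at the expected height, with no sign of catching on the guides.
- **Plunger:** I gripped the knob at 20 N, drew it up about 10 mm and slid the backstop 44 mm, past the rear hole. I then lowered the pin gently onto the tube and let go.
- **Front hole:** I pushed the thumb plate in 0.8 mm steps until the pin dropped and the backstop stalled against the far side of the hole. The push force peaked at about 12.5 N, most of it friction and nozzle spring.

**Last checks, with the arm clear of everything**
- **Pin:** the red dot on the knob was at row 245.0 in the side picture. That fits a pin fully home (245.1), not one resting on the tube (242.6).
- **Backstop:** the knob had moved 64 mm forward, which I estimate as 0.068 m of travel.
- **Nozzle and mould:** the top picture shows the mould straight in the cradle, with the nozzle pushed in by roughly 13 mm.

**Two things that were not clear-cut**
- The first push stalled at about 8.5 N before anything moved. The pin was dragging on the tube, so I raised the force limit.
- The push force fell about 6 mm before the stall, more than the 3 mm of pin play. The knob's height showed the pin fully down, so I did not try again.

I kept away from the wax tree, bottles and spare moulds, but did not measure their positions again at the end.

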